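Slot a welding-rod tin back into a tight row

ROBOT

A 7-joint arm with a two-finger parallel gripper is mounted at the origin on the work surface. World frame = base frame: x ahead of the robot, y to its left, z up, the work surface at z = 0. Lengths are in m, angles in rad, forces in N, time in s.
With the tool pointing down it reaches from about 0.425 to 0.875 m from the base axis. Payload 8.4 kg.
Tool frame: the origin (TCP) lies on the centre line of the jaws, within the pads' length; the fingertips stand 17 mm ahead of it and the grasp point (between the pads) lies 2 mm behind it; y points along the fingers, x is the direction in which the jaws open and shut, and the axes are right-handed (so a half turn about y gives the same grasp; the last joint's range is limited). The gripper opens to 87 mm and grips with 3 to 60 N. Pads are 19 mm wide; open, the fingers measure 117 mm over their backs; the gripper's body (75 mm by 190 mm) begins 51 mm behind the grasp point.
Start: joints at [1.124, 0.333, 0.04, 1.465, -0.013, 1.343, -0.059], TCP at [0.222, -0.611, 0.24] pointing down, gripper open.
Joint ranges: [-2.58, 2.58], [-0.38, 2.09], [-1.3, 1.39], [0.25, 2.4], [-1.5, 4.64], [0.08, 2.09], [-2.65, 2.65]. Speed limits (rad/s): [2.22, 2.22, 2.79, 2.79, 3.14, 3.14, 3.14].

INTERFACE

Orientations are given as a unit quaternion [x, y, z, w].
In Python, from plant import bot gives the robot as it stands.
- The arm moves only by the tool servo_tool, never from a script. Its argument "rows" is a list of rows, each a list of 7 numbers: the finger opening in mm, from 0 to 87, then the shift along the tool's x, y, z in mm, then the turn, a rotation vector about the tool's x, y, z in rad. A call has 1 to 5 rows; each row shifts and turns the commanded pose from where the row before left it, along the tool's axes as they then stand; what a row does not reach is not made up. A row lasts 1/10 s, in which the tool goes at most 50 mm and 8.59 degrees, less where a joint would pass 70% of its speed; a pose out of reach is approached as far as the arm can. A call is refused whole if a number of a shift passes 50 or a number of a turn 0.15, either way. A call with a gripper value outside its range is refused whole. The fingers move at their own pace and stop on an object; the grip force is fixed at half the most. Time passes only in rows, so rows that do not move let the fingers close. It gives the time, the measured TCP pose, the force and the opening at its end, in the units of the state.
- bot.sense(): the state, without advancing time (a new reading comes with each control period).
- bot.camera(name): name is "scene" or "top" or "wrist"; returns (picture, depth): 420x560x3 uint8, red, green, blue; 420x560 float32, m along the optical axis (not along the pixel's ray), 0 where there is no reading.
- bot.camera_model(name): a dict with "camera_matrix" (3x3 intrinsics, pixels), "cam_to_world" (4x4, takes a point from camera to world coordinates). Camera axes: x right, y up, looking along -z (the intrinsics and any distortion apply to the point x, -y, -z); pixel columns grow to the right and rows downward; lengths in m; the calibration is good to about 2 mm. A picture is of the moment at which its call begins: read the wrist's pose just before it. camera_model takes no time and is no camera call; for the wrist camera it gives the pose at the moment of the call.
- bot.hand_in(): hands the job in, once; it reports no verdict.
The state is a dict: "clock": time; "qpos": joint angles; "dq": joint speeds; "effort": joint torques, N m; "position": TCP position; "tool_rot": TCP orientation; "contact_force": force on the tool from outside, world axes, zero at the start; "moment": the same for the moment, N m; "gripper_width": finger opening in m.
Only numpy, scipy, OpenCV 4.12 (cv2) and the standard library are available. Lean on these libraries where they do the work, as an engineer would, in place of code of your own. Each camera call takes 0.05 s, during which the arm holds its last target. There are 200 camera calls.

TASK

Put the loose rod tin back into the row in the rack tray, directly to the left (as seen from the robot) of the tall tin that has no screw cap. First slide the tins on each side of that place apart, gently up against the end stops, to open a gap wide enough; then lower the tin in without forcing it until it stands fully down on the tray floor, upright and in line with the others, and let go. Keep the row's tins standing on the tray (slide them, do not lift them out), press nothing hard, and leave the spray can, the hammer and the grinding discs alone.

Things in the scene. Friction and masses are not known exactly. Their poses are not given: they have to be found in the camera images.
- tray: aluminium rack tray fixed on the bench, 300 long (y) x 64 wide (x). Origin: centre of the underside; y runs along the row (to the robot's left), x across it, away from the robot. Lips along the long sides rise 10 over the origin and leave 56 between them. The wooden, rubber-faced end stops are part of a frame clamped over it (inner faces 224 apart, 49 high; side strips no higher than 15).
- tray_floor (a point): centre of the tray's floor, 4 above its origin; the tins stand at this height. The stop frame is set by hand, up to 14 either way of this point along the tray; it is not measured and does not slide; its rubber faces give about 1 at 10 N: find them by feel. The tight row of 4 tins has 9 to 38 free at either end, 47 in all; pushed apart right up to both stops it leaves a gap of about 48 for the 44 wide tin.
- tin_tall: the tall rod tin in the row: same painted steel, 50 deep (x) x 44 wide (y) x 80 tall, flat lid with no cap; 0.17 to 0.35 kg. It is the second or third of the row. A row tin can be held by its front and back (50 apart) and slid, pushing those beyond it: 0.4 to 1.3 N of friction a tin. Over 36 N between tins or on the stops or tray (weight included) is too hard. Origin: centre of its underside; z up; its x and y start parallel to the tray's.
- tin_a: first tin of the row, at its left end (+y of the tray): painted steel rod tin, 50 deep (x) x 44 wide (y) x 65 tall, with a round black screw cap (24 across, 7 high) on its lid; 0.17 to 0.35 kg. Origin: centre of its underside; z up.
- tin_b: tin beside the tall one, in the second or third place of the row (the other one of the two is the tall tin's): painted steel rod tin, 50 deep (x) x 44 wide (y) x 65 tall, with a round black screw cap (24 across, 7 high) on its lid; 0.17 to 0.35 kg. Origin: centre of its underside; z up.
- tin_c: last tin of the row, at its right end (-y of the tray): painted steel rod tin, 50 deep (x) x 44 wide (y) x 65 tall, with a round black screw cap (24 across, 7 high) on its lid; 0.17 to 0.35 kg. Origin: centre of its underside; z up.
- tin_loose: the loose tin that stands upright on the bench left of the tray: painted steel rod tin, 50 deep (x) x 44 wide (y) x 65 tall, with a round black screw cap (24 across, 7 high) on its lid; 0.17 to 0.35 kg. Origin: centre of its underside; z up.
- spray_can: bystander: white spray can, 54 across, 130 tall, standing on the bench right of the tray. Origin: centre of its underside.
- hammer: bystander: hammer lying on the bench beyond the tray. Origin on its underside.
- disc_stack: bystander: flat stack of black grinding discs, 100 across, 18 high, on the bench left of and beyond the tray. Origin: centre of its underside.
Mind the look-alikes: they are no part of the job. What is shaped like the tin_loose but blue or purple is not meant.

How it is judged:
On the way, in this order (a step that is already met when the one before it is completed fails the run):
1. left of the tall tin the row stands open by at least a tin's width (44 mm), its tins all on the tray ((y of tin_b in the frame of tin_tall between 0.0882 and 0.099 m or (y of tin_b in the frame of tin_tall below 0 m and y of tin_a in the frame of tin_tall between 0.0882 and 0.099 m))), for 0.2 s.
2. the loose tin stands in the gap, down on the tray floor (y of tin_loose in the frame of tin_tall between 0.042 and 0.0505 m and (y of tin_b in the frame of tin_tall between 0.086 and 0.099 m or (y of tin_b in the frame of tin_tall below 0 m and y of tin_a in the frame of tin_tall between 0.086 and 0.099 m)) and x of tin_loose in the frame of tin_tall between -0.008 and 0.008 m and z of tin_loose in the frame of tray between 0.001 and 0.007 m and angle between the x axis of tin_loose and the x axis of tray, either way round below 0.12 rad), for 0.2 s.
At the end, for the whole second after the job is handed in: The loose tin stands on the tray floor (within 3 mm), centre 42 to 50.5 mm left of the tall tin's, within 8 mm across and 0.12 rad of line; the next row tin on its left is 86 to 99 mm from the tall tin; all five tins upright (0.06 rad), on the floor, at rest, released (all of step 2 and angle between each of tin_a, tin_tall, tin_b, tin_c, tin_loose's own z axis and vertical below 0.06 rad and z of tin_a in the frame of tray between 0.001 and 0.007 m and z of tin_tall in the frame of tray between 0.001 and 0.007 m and z of tin_b in the frame of tray between 0.001 and 0.007 m and z of tin_c in the frame of tray between 0.001 and 0.007 m and linear speed of each of tin_a, tin_tall, tin_b, tin_c, tin_loose below 0.02 m/s and contact force between each of tin_a, tin_tall, tin_b, tin_c, tin_loose and the fingers below 0.1 N); the robot touches nothing.
It fails at once if a tin is pressed against the tray, its stops or another tin with more than 36 N (contact force between any of tin_a, tin_tall, tin_b, tin_c, tin_loose and tray above 36 N or contact force between tin_a and tin_tall above 36 N or contact force between any of tin_a, tin_tall and tin_b above 36 N or contact force between any of tin_a, tin_tall, tin_b and tin_c above 36 N or contact force between any of tin_a, tin_tall, tin_b, tin_c and tin_loose above 36 N).
It fails at once if a tin of the row is lifted more than 20 mm off the tray floor or tipped over (z of any of tin_a, tin_tall, tin_b, tin_c in the frame of tray above 0.024 m or angle between any of tin_a, tin_tall, tin_b, tin_c's own z axis and vertical above 0.4 rad).
It fails at once if a bystander is moved more than 20 mm (distance of any of spray_can, hammer, disc_stack from where it was at the start of the episode above 0.02 m).
It also fails if it takes over 72 s, if anything falls off the work surface, if the arm or the gripper's body presses on something with over 40 N, if the wrist force passes 120 N, or if a joint passes its speed limit or range.

## Working session

There is one attempt and no reset: what is moved stays moved. The work goes in short steps, Python scripts to look and compute and a tool call to move; the robot and the scene stay as the last step left them, time stands still between calls to the robot, and variables do not carry over. Pictures are saved under pics/ and viewed, about 8 in all and at most 12, crops included, and the job is handed in when it is done.

Besides the shell and the picture viewer there is one more tool, called after "Request:" as name(argument=value, ...) on one line, values as JSON. servo_tool: Moves the arm, as the interface text tells. Its arguments: {"type":"object","properties":{"rows":{"type":"array","items":{"type":"array","items":{"type":"number"}}}},"required":["rows"]}

```bash
mkdir -p pics; ls
python3 - <<'E'
from plant import bot
import cv2,numpy as np
s=bot.sense();print(s)
for n in("top","scene"):
    im,d=bot.camera(n);m=bot.camera_model(n)
    print(n,np.round(m["camera_matrix"],1).tolist(),np.round(m["cam_to_world"],3).tolist(),[k for k in m])
    cv2.imwrite(f"pics/{n}0.png",im[:,:,::-1]);np.savez(f"{n}0.npz",im=im,d=d,K=m["camera_matrix"],T=m["cam_to_world"])
E
```

```text
pics
{'clock': 0.0, 'qpos': array([ 1.12375754,  0.33393151,  0.03985862,  1.46629253, -0.01339537,
        1.34329541, -0.0585045 ]), 'dq': array([ 0.00015477, -0.00058256,  0.00023114, -0.00079626,  0.00047261,
       -0.0013739 ,  0.00046918]), 'effort': array([ 2.65488222e-05, -6.56362510e+01,  1.33498315e+00, -4.03804135e+01,
       -5.97106246e-02,  4.48810961e-02,  1.18508829e-04]), 'position': array([ 0.22138986, -0.61065478,  0.23863532]), 'tool_rot': array([-0.57867381,  0.40643951, -0.40543421,  0.57928115]), 'contact_force': array([-0.4640896 , -0.37848194,  0.72659733]), 'moment': array([ 0.00848093, -0.0201254 , -0.01582078]), 'gripper_width': 0.08702480236939628}
top [[542.2, 0.0, 287.9], [0.0, 542.2, 216.5], [0.0, 0.0, 1.0]] [[-0.01, 0.994, -0.109, 0.446], [-1.0, -0.01, -0.003, -0.04], [-0.005, 0.109, 0.994, 1.546], [0.0, 0.0, 0.0, 1.0]] ['camera_matrix', 'cam_to_world']
scene [[442.1, 0.0, 276.0], [0.0, 442.1, 212.5], [0.0, 0.0, 1.0]] [[-0.854, -0.443, 0.272, 0.926], [0.52, -0.718, 0.462, 0.469], [-0.01, 0.536, 0.844, 0.959], [0.0, 0.0, 0.0, 1.0]] ['camera_matrix', 'cam_to_world']
```

View pics/top0.png

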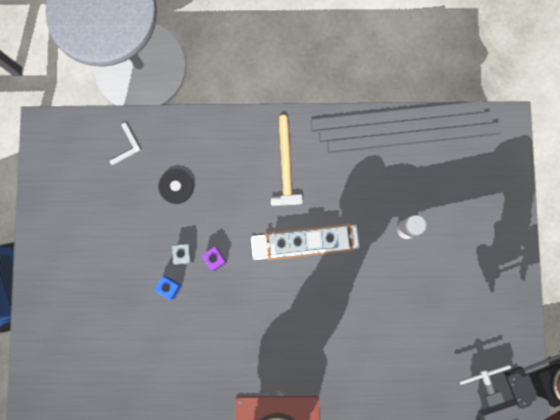

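View pics/scene0.png

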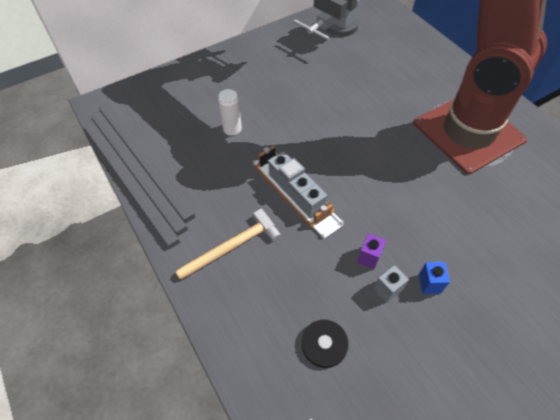

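Run:
```python
from scipy.spatial.transform import Rotation as R
print(R.from_quat([-0.57867381,  0.40643951, -0.40543421,  0.57928115]).as_matrix().round(3))
```

```text
[[ 0.341 -0.001  0.94 ]
 [-0.94   0.002  0.341]
 [-0.002 -1.    -0.   ]]
```

Top view: the row lies at about (281..330, 240), with caps at x=281, 297 and 330. The tall capless tin is at 314, so it is third and tin_b is second. The loose grey tin is at (180,254), next to purple and blue look-alikes. The spray can is at (411,227). Next I'll measure these.

```bash
cat > h.py <<'E'
import numpy as np,cv2
from scipy.spatial.transform import Rotation as R
def ray(K,T,uv,z):
    uv=np.atleast_2d(uv).astype(float);p=np.c_[(uv-K[:2,2])/K[0,0],np.ones(len(uv))]*[1,-1,-1]
    d=p@T[:3,:3].T;o=T[:3,3];return o+d*((z-o[2])/d[:,2])[:,None]
def cloud(d,K,T):
    v,u=np.mgrid[:d.shape[0],:d.shape[1]]
    P=np.stack([(u-K[0,2])/K[0,0]*d,-(v-K[1,2])/K[1,1]*d,-d],-1)
    return P@T[:3,:3].T+T[:3,3]
E
python3 - <<'E'
from h import *
f=np.load("top0.npz");im,d,K,T=f["im"],f["d"],f["K"],f["T"];P=cloud(d,K,T)
z=P[:,:,2]
print("bench z",np.median(z[300:330,60:120]),"tray pad",z[246,260])
g=im.max(2)
for nm,(u,v) in dict(a=(281,243),b=(297,241),c=(330,238),loose=(180,254)).items():
    s=np.s_[v-8:v+9,u-8:u+9]
    w=np.clip(80-g[s].astype(float),0,None); n,l,st,c=cv2.connectedComponentsWithStats((w>0).astype(np.uint8))
    k=l[8,8]; m=(l==k)*w if k else w
    yy,xx=np.mgrid[v-8:v+9,u-8:u+9]; uv=[(m*xx).sum()/m.sum(),(m*yy).sum()/m.sum()]
    print(nm,np.round(uv,1),"area",(m>0).sum(),"zmed",z[s][m>0].mean().round(3) if (m>0).any() else 0,ray(K,T,uv,.076 if nm!="loose" else .072).round(4))
for nm,(u0,u1,v0,v1),lo,hi in [("row",(265,345,225,258),.062,.08),("tall",(305,325,225,258),.08,.095),("loose",(165,195,240,268),.058,.08),("can",(395,430,205,245),.1,.15),("purple",(195,228,240,275),.058,.08)]:
    s=np.s_[v0:v1,u0:u1];m=(z[s]>lo)&(z[s]<hi);p=P[s][m][:,:2]
    r=cv2.minAreaRect((p*1000).astype(np.float32));print(nm,m.sum(),"z",np.median(z[s][m]).round(4),"rect",np.round(r[0],1),np.round(r[1],1),round(r[2],1))
b=cv2.resize(im[215:290,140:370],None,fx=3.4,fy=3.4,interpolation=cv2.INTER_CUBIC);cv2.imwrite("pics/crop.png",b[:,:,::-1])
E
```

```text
bench z 0.0010143161328696193 tray pad -0.002697471699596443
a [nan nan] area 0 zmed 0 [[nan nan nan]]
b [298. 243.] area 1 zmed 0.078 [[ 0.5338 -0.0612  0.076 ]]
c [329.6 237.9] area 20 zmed 0.076 [[ 0.5469 -0.1473  0.076 ]]
loose [180.  253.4] area 25 zmed 0.073 [[0.5091 0.2597 0.072 ]]
row 889 z 0.0705 rect [538.8 -70. ] [ 50.3 197.3] 5.7
tall 278 z 0.0854 rect [ 542.3 -102. ] [49.7 43.7] 5.7
loose 298 z 0.0667 rect [508.7 260.4] [50.  44.5] 4.4
can 352 z 0.1301 rect [ 574. -368.] [52.4 49.7] 88.1
purple 298 z 0.0672 rect [495.1 172.7] [50.6 44.1] 33.0<stdin>:10: RuntimeWarning: invalid value encountered in scalar divide
```

View pics/crop.png

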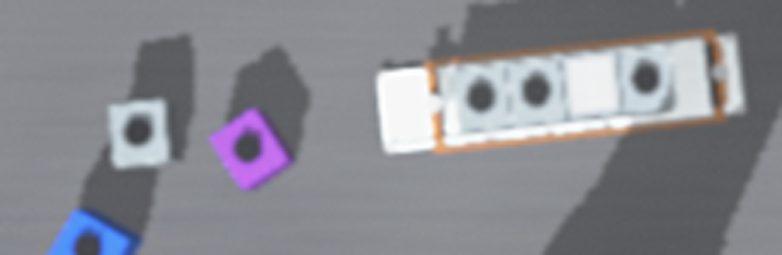

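The wide white platform left of the row sits outside the stop frame. The tray yaw is about 5.7°, tin_b is near (0.538,-0.058) and the tall tin is near (0.542,-0.102). I'll plan the approach above the row.

```bash
cat >> h.py <<'E'
def plan(pos,yaw,grip,vmax=48,wmax=.145,dec=0,lim=None):
    """rows from present pose to pos with tool x heading yaw (tool y down)"""
    from plant import bot
    s=bot.sense();p=s["position"].copy();r=R.from_quat(s["tool_rot"])
    if lim is not None: p=np.array(lim[0]);
    c,q=np.cos(yaw),np.sin(yaw)
    Rt=R.from_matrix(np.c_[[c,q,0],[0,0,-1],[-q,c,0]])
    n=int(max(np.ceil(np.linalg.norm(np.array(pos)-p)*1000/vmax),np.ceil((r.inv()*Rt).magnitude()/wmax),1))
    rows=[]
    for i in range(n):
        t=r.inv().apply(np.array(pos)-p)*1000/(n-i);w=(r.inv()*Rt).as_rotvec()/(n-i)
        t=np.round(t,dec);w=np.round(w,3)
        p=p+r.apply(t/1000);r=r*R.from_rotvec(w);rows.append([grip,*t.tolist(),*w.tolist()])
    for i in range(0,n,5):print(rows[i:i+5])
def st():
    from plant import bot
    s=bot.sense();m=R.from_quat(s["tool_rot"]).as_matrix()
    print(round(s["clock"],2),(s["position"]*1000).round(1),"yaw",np.degrees(np.arctan2(m[1,0],m[0,0])).round(2),"tilt",m[:,1].round(3),"F",s["contact_force"].round(1),"w",round(s["gripper_width"]*1000,1),"q",s["qpos"].round(2))
E
python3 -c "
from h import *
plan([.54,-.08,.22],np.radians(5.7),87)"
```

```text
[[87, -30.0, 1.0, 37.0, -0.0, -0.102, -0.0], [87, -26.0, 2.0, 40.0, -0.0, -0.102, -0.0], [87, -22.0, 1.0, 42.0, -0.0, -0.102, -0.0], [87, -18.0, 2.0, 44.0, -0.0, -0.102, -0.0], [87, -13.0, 1.0, 46.0, -0.0, -0.102, -0.0]]
[[87, -8.0, 2.0, 47.0, -0.0, -0.102, -0.0], [87, -3.0, 1.0, 47.0, -0.0, -0.101, -0.0], [87, 1.0, 2.0, 48.0, -0.0, -0.102, -0.0], [87, 6.0, 1.0, 47.0, -0.0, -0.101, -0.0], [87, 11.0, 2.0, 46.0, -0.0, -0.102, -0.0]]
[[87, 16.0, 1.0, 45.0, -0.0, -0.101, -0.0], [87, 20.0, 2.0, 43.0, -0.001, -0.102, -0.0], [87, 25.0, 1.0, 41.0, -0.0, -0.101, -0.001]]
```

Request:
servo_tool(rows=[[87,-30,1,37,0,-0.102,0],[87,-26,2,40,0,-0.102,0],[87,-22,1,42,0,-0.102,0],[87,-18,2,44,0,-0.102,0],[87,-13,1,46,0,-0.102,0]])

```text
clock: 0.6
position: [0.344, -0.4047, 0.2321]
tool_rot: [-0.663, 0.246, -0.245, 0.663]
contact_force: [0.6, -1.0, 0.2]
gripper_width: 0.0868
```

Request:
servo_tool(rows=[[87,-8,2,47,0,-0.102,0],[87,-3,1,47,0,-0.101,0],[87,1,2,48,0,-0.102,0],[87,6,1,47,0,-0.101,0],[87,11,2,46,0,-0.102,0]])

```text
clock: 1.1
position: [0.4661, -0.2011, 0.2245]
tool_rot: [0.704, -0.071, 0.071, -0.703]
contact_force: [-0.4, 0.0, 0.8]
gripper_width: 0.087
```

Request:
servo_tool(rows=[[87,16,1,45,0,-0.101,0],[87,20,2,43,0,-0.102,0],[87,25,1,41,0,-0.102,0],[87,0,0,0,0,0,0],[87,0,0,0,0,0,0]])

```text
clock: 1.6
position: [0.54, -0.0793, 0.22]
tool_rot: [-0.706, -0.036, 0.036, 0.706]
contact_force: [-0.5, -0.5, -0.7]
gripper_width: 0.0867
```

Run:
```python
from h import *
from plant import bot
st();K0=bot.camera_model("wrist");im,d=bot.camera("wrist");K,T=K0["camera_matrix"],K0["cam_to_world"]
np.savez("w1.npz",im=im,d=d,K=K,T=T);cv2.imwrite("pics/w1.png",im[:,:,::-1]);print(T.round(3).tolist(),K[0,0])
P=cloud(d,K,T);z=P[:,:,2]
for nm,lo,hi in[("tall",.079,.092),("tins",.064,.073)]:
    m=((z>lo)&(z<hi)&(d>0)).astype(np.uint8);n,l,s,c=cv2.connectedComponentsWithStats(m)
    for i in range(1,n):
        if s[i,4]>600:
            p=P[l==i];r=cv2.minAreaRect((p[:,:2]*1000).astype(np.float32));print(nm,s[i,4],np.median(p[:,2]).round(4),np.round(r[0],1),np.round(r[1],1),round(r[2],2),"px",c[i].round())
```

```text
1.6 [540.  -79.3 220. ] yaw 5.86 tilt [-0.001  0.001 -1.   ] F [-0.5 -0.5 -0.7] w 86.7 q [ 0.53  0.17 -0.52  1.72  0.09  1.27  0.09]
[[0.995, -0.098, -0.029, 0.533], [0.102, 0.951, 0.293, 0.001], [-0.001, -0.294, 0.956, 0.364], [0.0, 0.0, 0.0, 1.0]] 364.54015371121665
tall 3047 0.0835 [ 543.  -103.6] [50.  43.6] 5.87 px [279. 228.]
tins 5487 0.0679 [536.4 -39. ] [50.2 90.2] 5.65 px [279. 144.]
tins 1579 0.068 [ 547.6 -151. ] [49.7 38.8] 6.62 px [279. 272.]
```

```bash
python3 - <<'E'
from h import *
f=np.load("w1.npz");im,d,K,T=f["im"],f["d"],f["K"],f["T"];P=cloud(d,K,T);z=P[:,:,2]
m=((z>.044)&(z<.060)&(d>0)).astype(np.uint8);n,l,s,c=cv2.connectedComponentsWithStats(m)
a=np.radians(5.8);ey=np.array([-np.sin(a),np.cos(a)]);t0=np.array([.543,-.1036])
for i in range(1,n):
    if s[i,4]>100:
        p=P[l==i];y=(p[:,:2]-t0)@ey*1000;print(s[i],np.median(p[:,2]).round(4),"y rel tall",np.percentile(y,[2,50,98]).round(1))
E
python3 -c "
from h import *
plan([.5385,-.0602,.10],np.radians(5.75),87,vmax=40)"
```

```text
[248  57  64  20 940] 0.0482 y rel tall [121.5 126.7 132.6]
[[87, 0.0, 30.0, 5.0, 0.0, -0.0, -0.0], [87, 0.0, 30.0, 5.0, 0.0, -0.0, -0.0], [87, 1.0, 30.0, 5.0, 0.0, -0.0, -0.001], [87, 0.0, 30.0, 6.0, 0.0, -0.001, -0.0]]
```

View pics/w1.png

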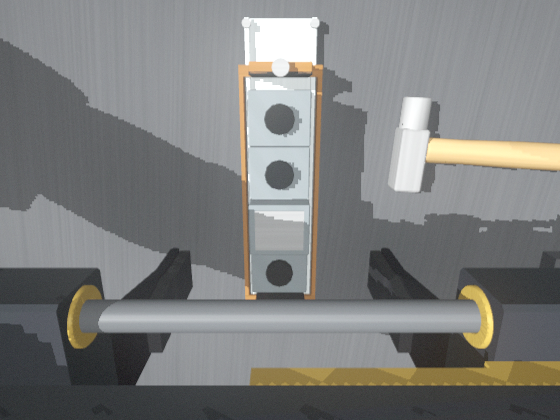

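Wrist view: the row runs from tin_a at (279,118) to tin_c at (279,272). The left stop is at (280,68), about 11 mm beyond tin_a, so most of the free room is on the right. I'll go down on tin_b first.

Request:
servo_tool(rows=[[87,0,40,5,0,0,0],[87,0,40,5,0,0,0],[87,0,40,5,0,0,0],[87,0,35,4,0,0,0],[87,0,15,0,0,0,0]])

```text
clock: 2.15
position: [0.5354, -0.0628, 0.0475]
tool_rot: [-0.706, -0.033, 0.036, 0.706]
contact_force: [-0.4, 0.5, -0.2]
gripper_width: 0.0869
```

Request:
servo_tool(rows=[[40,0,0,0,0,0,0],[40,0,0,0,0,0,0],[40,0,0,0,0,0,0],[40,0,0,0,0,0,0],[40,0,0,0,0,0,0]])

```text
clock: 2.65
position: [0.5387, -0.0618, 0.0516]
tool_rot: [0.706, 0.036, -0.035, -0.706]
contact_force: [-0.1, -0.3, 0.6]
gripper_width: 0.055
```

```bash
python3 -c "
from h import *
st()"
```

```text
2.65 [538.7 -61.8  51.6] yaw 5.72 tilt [ 0.002 -0.    -1.   ] F [-0.1 -0.3  0.6] w 55.0 q [ 0.47  0.34 -0.51  1.91  0.2   0.94 -0.03]
```

Request:
servo_tool(rows=[[40,0,0,0,0,0,0],[40,0,0,0,0,0,0],[40,0,0,0,0,0,0],[40,0,0,0,0,0,0]])

```text
clock: 3.05
position: [0.5383, -0.0617, 0.0513]
tool_rot: [0.706, 0.036, -0.035, -0.706]
contact_force: [-1.9, -0.2, 6.7]
gripper_width: 0.0495
```

Request:
servo_tool(rows=[[40,0,0,2,0,0,0],[40,0,0,2,0,0,0],[40,0,0,2,0,0,0],[40,0,0,1,0,0,0],[40,0,0,0,0,0,0]])

```text
clock: 3.55
position: [0.538, -0.0555, 0.0513]
tool_rot: [0.707, 0.036, -0.035, -0.706]
contact_force: [-0.0, -3.9, 5.1]
gripper_width: 0.0497
```

Request:
servo_tool(rows=[[40,0,-0.5,1,0,0,0],[40,0,0,1,0,0,0],[40,0,0,0,0,0,0]])

```text
clock: 3.85
position: [0.5373, -0.0528, 0.0513]
tool_rot: [0.706, 0.035, -0.035, -0.706]
contact_force: [0.3, -3.2, 4.3]
gripper_width: 0.05
```

Request:
servo_tool(rows=[[40,0,0,1,0,0,0],[40,0,0,0,0,0,0]])

```text
clock: 4.05
position: [0.5372, -0.0518, 0.0513]
tool_rot: [0.706, 0.035, -0.035, -0.706]
contact_force: [-0.4, -3.6, 4.5]
gripper_width: 0.0496
```

Request:
servo_tool(rows=[[40,0,0,1,0,0,0],[40,0,0,0,0,0,0]])

```text
clock: 4.25
position: [0.5371, -0.0508, 0.0513]
tool_rot: [0.706, 0.035, -0.035, -0.706]
contact_force: [0.6, -4.4, 6.2]
gripper_width: 0.0497
```

Request:
servo_tool(rows=[[40,0,-0.3,1,0,0,0],[40,0,0,0,0,0,0]])

```text
clock: 4.45
position: [0.5367, -0.0494, 0.0513]
tool_rot: [-0.706, -0.035, 0.035, 0.706]
contact_force: [0.3, -4.0, 3.0]
gripper_width: 0.0494
```

Request:
servo_tool(rows=[[40,0,0,1,0,0,0],[40,0,0,0,0,0,0]])

```text
clock: 4.65
position: [0.5367, -0.0493, 0.0513]
tool_rot: [0.706, 0.035, -0.035, -0.706]
contact_force: [2.1, -5.5, 2.8]
gripper_width: 0.0496
```

Request:
servo_tool(rows=[[40,0,0,1,0,0,0],[40,0,0,0,0,0,0]])

```text
clock: 4.85
position: [0.5367, -0.0493, 0.0513]
tool_rot: [0.707, 0.035, -0.035, -0.706]
contact_force: [1.2, -9.0, 1.9]
gripper_width: 0.05
```

Request:
servo_tool(rows=[[40,0,0,0.5,0,0,0],[40,0,0,0,0,0,0]])

```text
clock: 5.05
position: [0.5367, -0.0493, 0.0513]
tool_rot: [0.707, 0.035, -0.035, -0.705]
contact_force: [2.7, -10.5, 1.7]
gripper_width: 0.0493
```

Stop contact on the left: about 10 N with the position no longer changing. I'll relax, open, and move along to the tall tin.

Request:
servo_tool(rows=[[40,0,-0.5,-3,0,0,0],[87,0,0,0,0,0,0],[87,0,0,0,0,0,0],[87,0,0,0,0,0,0],[87,0,0,0,0,0,0]])

```text
clock: 5.55
position: [0.5368, -0.0496, 0.0518]
tool_rot: [-0.706, -0.035, 0.036, 0.706]
contact_force: [-0.4, 1.0, -0.0]
gripper_width: 0.0741
```

```bash
python3 -c "
from h import *
st()
plan([.543,-.1036,.050],np.radians(5.75),87,vmax=15)"
```

```text
5.55 [536.8 -49.6  51.8] yaw 5.76 tilt [-0.  0. -1.] F [-0.4  1.  -0. ] w 74.1 q [ 0.45  0.34 -0.51  1.91  0.2   0.94 -0.05]
[[87, 0.0, 0.0, -14.0, -0.0, 0.0, -0.0], [87, 0.0, 1.0, -13.0, -0.0, 0.0, -0.0], [87, 0.0, 0.0, -14.0, -0.0, 0.0, -0.0], [87, 1.0, 1.0, -13.0, -0.0, 0.0, -0.0]]
```

Request:
servo_tool(rows=[[87,0,0,-12,0,0,0],[87,0,0,-16,0,0,0],[87,0,0,-16,0,0,0],[87,1,0,-10,0,0,0],[40,0,0,0,0,0,0]])

```text
clock: 6.05
position: [0.5433, -0.1065, 0.0517]
tool_rot: [0.706, 0.034, -0.034, -0.706]
contact_force: [0.3, 0.5, -0.1]
gripper_width: 0.0837
```

Request:
servo_tool(rows=[[40,0,0,0,0,0,0],[40,0,0,0,0,0,0],[40,0,0,0,0,0,0],[40,0,0,0,0,0,0],[40,0,0,0,0,0,0]])

```text
clock: 6.55
position: [0.5431, -0.1034, 0.0519]
tool_rot: [-0.706, -0.035, 0.036, 0.706]
contact_force: [-0.2, 1.9, 0.6]
gripper_width: 0.0501
```

Request:
servo_tool(rows=[[40,0,0,0,0,0,0],[40,0,0,0,0,0,0],[40,0,0,0,0,0,0],[40,0,0,0,0,0,0],[40,0,0,0,0,0,0]])

```text
clock: 7.05
position: [0.5432, -0.1036, 0.0519]
tool_rot: [-0.706, -0.035, 0.035, 0.706]
contact_force: [-2.0, 3.5, 1.9]
gripper_width: 0.0499
```

Request:
servo_tool(rows=[[40,0,0,-4,0,0,0],[40,0,0,-4,0,0,0],[40,0,0,-4,0,0,0],[40,0,0,-4,0,0,0],[40,0,0,-4,0,0,0]])

```text
clock: 7.55
position: [0.5453, -0.1241, 0.0519]
tool_rot: [-0.706, -0.035, 0.035, 0.706]
contact_force: [0.1, 4.0, 1.4]
gripper_width: 0.0497
```

Expected contact is about 35 mm from the start. I'll continue for 11 mm, then go in 1 mm steps.

Request:
servo_tool(rows=[[40,0,0,-3,0,0,0],[40,0,0,-3,0,0,0],[40,0,0,-2,0,0,0],[40,0,0,-2,0,0,0],[40,0,0,-1,0,0,0]])

```text
clock: 8.05
position: [0.5463, -0.1348, 0.0519]
tool_rot: [0.706, 0.035, -0.035, -0.706]
contact_force: [-1.0, 2.8, 1.4]
gripper_width: 0.05
```

Request:
servo_tool(rows=[[40,0,0,-1,0,0,0],[40,0,0,0,0,0,0]])

```text
clock: 8.25
position: [0.5464, -0.1358, 0.0519]
tool_rot: [0.706, 0.035, -0.035, -0.706]
contact_force: [0.6, 2.5, 0.5]
gripper_width: 0.0496
```

Request:
servo_tool(rows=[[40,0,0,-1,0,0,0],[40,0,0,0,0,0,0]])

```text
clock: 8.45
position: [0.5465, -0.1367, 0.0519]
tool_rot: [0.706, 0.035, -0.035, -0.706]
contact_force: [0.5, 2.7, 1.2]
gripper_width: 0.0497
```

Request:
servo_tool(rows=[[40,0,0,-1,0,0,0],[40,0,0,0,0,0,0]])

```text
clock: 8.65
position: [0.5466, -0.1378, 0.0519]
tool_rot: [0.706, 0.035, -0.035, -0.706]
contact_force: [-0.9, 2.6, 1.2]
gripper_width: 0.0498
```

Request:
servo_tool(rows=[[40,0,0,-1,0,0,0],[40,0,0,0,0,0,0]])

```text
clock: 8.85
position: [0.5468, -0.1384, 0.0519]
tool_rot: [-0.706, -0.035, 0.035, 0.706]
contact_force: [-0.2, 4.1, 1.4]
gripper_width: 0.05
```

Request:
servo_tool(rows=[[40,0,0,-1,0,0,0],[40,0,0,0,0,0,0]])

```text
clock: 9.05
position: [0.5467, -0.1384, 0.0519]
tool_rot: [-0.706, -0.035, 0.036, 0.707]
contact_force: [-2.1, 7.7, 3.3]
gripper_width: 0.0499
```

Request:
servo_tool(rows=[[40,0,0,-1,0,0,0],[40,0,0,0,0,0,0],[40,0,0,2.5,0,0,0],[87,0,0,0,0,0,0],[87,0,0,0,0,0,0]])

```text
clock: 9.55
position: [0.5466, -0.139, 0.0518]
tool_rot: [0.707, 0.035, -0.035, -0.706]
contact_force: [0.3, -0.5, 0.3]
gripper_width: 0.0587
```

Request:
servo_tool(rows=[[87,0,0,0,0,0,0],[87,0,0,0,0,0,0],[87,0,-30,0,0,0,0],[87,0,-40,0,0,0,0],[87,0,-45,0,0,0,0]])

```text
clock: 10.05
position: [0.5458, -0.1381, 0.1673]
tool_rot: [-0.706, -0.035, 0.036, 0.707]
contact_force: [1.3, 0.5, 0.0]
gripper_width: 0.0865
```

Request:
servo_tool(rows=[[87,0,-45,10,0,0,0],[87,0,-8,30,0,0,0],[87,0,0,17,0,0,0],[87,0,0,0,0,0,0],[87,0,0,0,0,0,0]])

```text
clock: 10.55
position: [0.5403, -0.0817, 0.2185]
tool_rot: [0.706, 0.035, -0.036, -0.706]
contact_force: [0.3, -0.1, -1.2]
gripper_width: 0.0867
```

```bash
cat > w.py <<'E'
from h import *
from plant import bot
import sys
def look(tag,bands):
    st();k=bot.camera_model("wrist");im,d=bot.camera("wrist");K,T=k["camera_matrix"],k["cam_to_world"]
    cv2.imwrite(f"pics/{tag}.png",im[:,:,::-1]);np.savez(f"{tag}.npz",im=im,d=d,K=K,T=T)
    P=cloud(d,K,T);z=P[:,:,2]
    for nm,lo,hi in bands:
        m=((z>lo)&(z<hi)&(d>0)).astype(np.uint8);n,l,s,c=cv2.connectedComponentsWithStats(m)
        for i in range(1,n):
            if s[i,4]>600:
                p=P[l==i];r=cv2.minAreaRect((p[:,:2]*1000).astype(np.float32));print(nm,s[i,4],np.median(p[:,2]).round(4),np.round(r[0],1),np.round(r[1],1),round(r[2],2),"px",c[i].round(),"rgb",np.median(im[l==i],0))
E
python3 -c "
from w import *
look('w2',[('tall',.078,.092),('tins',.064,.073)])"
```

```text
10.55 [540.3 -81.7 218.5] yaw 5.77 tilt [-0.002 -0.    -1.   ] F [ 0.3 -0.1 -1.2] w 86.7 q [ 0.55  0.18 -0.53  1.72  0.09  1.27  0.09]
tall 2889 0.0835 [ 547.8 -138.6] [50.1 44.7] 5.52 px [280. 265.] rgb [165. 166. 167.]
tins 5609 0.0679 [534.8 -26.2] [50.  88.2] 5.84 px [278. 124.] rgb [204. 214. 217.]
```

The gap is open: camera and tool agree on a b–tall spacing of about 91 mm, with the gap centre near (0.542,-0.0934). Next is the loose tin.

```bash
python3 -c "
from h import *
plan([.509,.23,.20],np.radians(4.6),87)"
```

```text
[[87, -0.0, 3.0, 45.0, -0.0, 0.003, -0.0], [87, -0.0, 3.0, 45.0, -0.0, 0.003, -0.0], [87, -0.0, 2.0, 45.0, -0.0, 0.003, -0.0], [87, -1.0, 3.0, 45.0, -0.0, 0.003, -0.001], [87, -1.0, 2.0, 45.0, -0.0, 0.002, -0.0]]
[[87, -0.0, 3.0, 44.0, -0.0, 0.003, -0.001], [87, -1.0, 2.0, 45.0, -0.0, 0.002, -0.0]]
```

Request:
servo_tool(rows=[[87,0,3,45,0,0.003,0],[87,0,3,45,0,0.003,0],[87,0,2,45,0,0.003,0],[87,-1,3,45,0,0.003,0],[87,-1,2,45,0,0.003,0]])

```text
clock: 11.1
position: [0.5176, 0.1425, 0.2057]
tool_rot: [0.707, 0.029, -0.03, -0.706]
contact_force: [0.6, -1.0, -0.2]
gripper_width: 0.0871
```

Request:
servo_tool(rows=[[87,0,3,44,0,0.003,0],[87,-1,2,45,0,0.002,0],[87,0,0,0,0,0,0],[87,0,0,0,0,0,0]])

```text
clock: 11.5
position: [0.5093, 0.2309, 0.2007]
tool_rot: [0.707, 0.028, -0.029, -0.706]
contact_force: [-0.0, -0.5, -0.4]
gripper_width: 0.087
```

```bash
python3 -c "
from w import *
look('w3',[('tins',.058,.0695)])"
```

```text
11.5 [509.3 230.9 200.7] yaw 4.66 tilt [-0.002 -0.    -1.   ] F [-0.  -0.5 -0.4] w 87.0 q [ 0.13  0.25 -0.74  1.71  0.18  1.25 -0.56]
tins 3325 0.0639 [417.5 298.1] [50.4 44.6] 59.73 px [164. 103.] rgb [ 78. 166. 255.]
tins 2847 0.0639 [509.3 259.1] [50. 44.] 5.86 px [281. 164.] rgb [204. 214. 218.]
tins 2332 0.064 [495.6 171.3] [50.1 44.6] 32.55 px [257. 263.] rgb [197. 112. 235.]
```

Request:
servo_tool(rows=[[87,0,25,14,0,-0.01,0],[87,0,40,14,0,0,0],[87,0,40,0,0,0,0],[87,0,35,0,0,0,0],[87,0,14,0,0,0,0]])

```text
clock: 12.05
position: [0.5061, 0.2553, 0.0441]
tool_rot: [0.707, 0.029, -0.032, -0.705]
contact_force: [0.3, -0.3, 0.7]
gripper_width: 0.0873
```

Request:
servo_tool(rows=[[87,0,0,0,0,0,0],[40,0,0,0,0,0,0],[40,0,0,0,0,0,0],[40,0,0,0,0,0,0],[40,0,0,0,0,0,0]])

```text
clock: 12.55
position: [0.5077, 0.2591, 0.0489]
tool_rot: [-0.706, -0.032, 0.031, 0.707]
contact_force: [-0.1, 0.9, -0.1]
gripper_width: 0.0629
```

Request:
servo_tool(rows=[[40,0,0,0,0,0,0],[40,0,0,0,0,0,0],[40,0,0,0,0,0,0],[40,0,0,0,0,0,0],[40,0,0,0,0,0,0]])

```text
clock: 13.05
position: [0.5074, 0.259, 0.0483]
tool_rot: [-0.706, -0.032, 0.032, 0.706]
contact_force: [-0.5, -1.5, 6.1]
gripper_width: 0.0498
```

Request:
servo_tool(rows=[[40,0,-10,0,0,0,0],[40,0,-20,0,0,0,0],[40,0,-40,0,0,0,0],[40,0,-40,0,0,0,0],[40,0,0,0,0,0,0]])

```text
clock: 13.55
position: [0.5091, 0.2609, 0.1635]
tool_rot: [-0.705, -0.034, 0.029, 0.707]
contact_force: [0.1, 0.0, -2.9]
gripper_width: 0.0496
```

```bash
python3 -c "
from w import *
look('w4',[('tin',.12,.2)])
plan([.5416,-.0934,.156],np.radians(5.75),40,vmax=36)"
```

```text
13.55 [509.1 260.9 163.5] yaw 5.18 tilt [ 0.007  0.003 -1.   ] F [ 0.1  0.  -2.9] w 49.6 q [ 0.08  0.31 -0.75  1.73  0.23  1.18 -0.64]
tin 12791 0.1783 [509.  272.7] [78.4 22. ] 5.44 px [279. 261.] rgb [138. 147. 150.]
tin 2081 0.1792 [511.6 246.3] [50.1 15.2] 6.07 px [279. 341.] rgb [147. 155. 158.]
[[40, 0.0, 0.0, -35.0, -0.0, -0.001, 0.0], [40, 0.0, 0.0, -36.0, -0.0, -0.001, 0.0], [40, 0.0, 1.0, -35.0, -0.0, -0.001, 0.001], [40, 0.0, 0.0, -36.0, -0.0, -0.001, 0.0], [40, 0.0, 1.0, -35.0, -0.0, -0.001, 0.001]]
[[40, 0.0, 0.0, -36.0, -0.0, -0.001, 0.0], [40, 0.0, 1.0, -35.0, -0.0, -0.001, 0.001], [40, 0.0, 0.0, -36.0, -0.0, -0.001, 0.0], [40, 0.0, 1.0, -35.0, -0.001, -0.001, 0.001], [40, -0.0, 0.0, -36.0, -0.0, -0.001, 0.0]]
```

Request:
servo_tool(rows=[[40,0,0,-20,0,-0.002,0],[40,0,0,-36,0,-0.002,0],[40,0,1,-40,0,-0.001,0],[40,0,0,-40,0,-0.001,0],[40,0,1,-40,0,-0.001,0]])

```text
clock: 14.1
position: [0.5224, 0.0819, 0.1544]
tool_rot: [0.706, 0.033, -0.035, -0.706]
contact_force: [1.2, -0.5, -1.9]
gripper_width: 0.0496
```

Request:
servo_tool(rows=[[40,0,0,-40,0,-0.001,0],[40,0,1,-40,0,-0.001,0],[40,0,0,-40,0,-0.001,0],[40,0,1,-35,0,-0.001,0],[40,0,0,-20,0,0,0]])

```text
clock: 14.6
position: [0.5393, -0.0941, 0.1519]
tool_rot: [0.706, 0.033, -0.036, -0.706]
contact_force: [-0.5, 0.1, -2.6]
gripper_width: 0.0497
```

Request:
servo_tool(rows=[[40,0,0,0,0,0,0],[40,0,0,0,0,0,0],[40,0,0,0,0,0,0]])

```text
clock: 14.9
position: [0.5403, -0.089, 0.1531]
tool_rot: [-0.706, -0.036, 0.037, 0.707]
contact_force: [-0.3, 0.8, -1.9]
gripper_width: 0.0499
```

```bash
python3 -c "
from w import *
look('w5',[('tins',.064,.0705)])
im,d=bot.camera('top');cv2.imwrite('pics/t5.png',cv2.resize(im[190:290,210:370],None,fx=4,fy=4,interpolation=2)[:,:,::-1])
plan([.5416,-.0934,.13],np.radians(5.75),40,vmax=36,dec=1)"
```

```text
14.9 [540.3 -89.  153.1] yaw 5.88 tilt [-0.001  0.001 -1.   ] F [-0.3  0.8 -1.9] w 49.9 q [ 0.58  0.24 -0.56  1.8   0.14  1.14  0.07]
tins 5027 0.0679 [532.5  -3.8] [50.1 43.6] 5.81 px [279.  85.] rgb [191. 201. 204.]
tins 4254 0.0679 [537.2 -48.4] [50.1 44. ] 5.86 px [279. 159.] rgb [190. 200. 203.]
tins 799 0.068 [ 552.6 -196.9] [49.6 17.2] 5.49 px [280. 359.] rgb [125. 133. 136.]
[[40, 0.6, 23.5, -4.4, -0.001, 0.003, -0.001]]
```

Request:
servo_tool(rows=[[40,1,8,-3,0,0.002,0],[40,0,0,-1.5,0,0,0],[40,0,0,0,0,0,0],[40,0,0,0,0,0,0]])

```text
clock: 15.4
position: [0.5423, -0.0948, 0.1458]
tool_rot: [-0.706, -0.035, 0.035, 0.706]
contact_force: [0.8, 1.0, -3.0]
gripper_width: 0.0498
```

```bash
python3 -c "
from h import *
st()
plan([.5418,-.0935,.13],np.radians(5.75),40,vmax=36,dec=1)"
```

```text
15.4 [542.3 -94.8 145.8] yaw 5.66 tilt [-0.  0. -1.] F [ 0.8  1.  -3. ] w 49.8 q [ 0.58  0.25 -0.56  1.8   0.15  1.13  0.07]
[[40, -0.3, 15.8, 1.3, -0.0, -0.002, -0.0]]
```

View pics/w5.png

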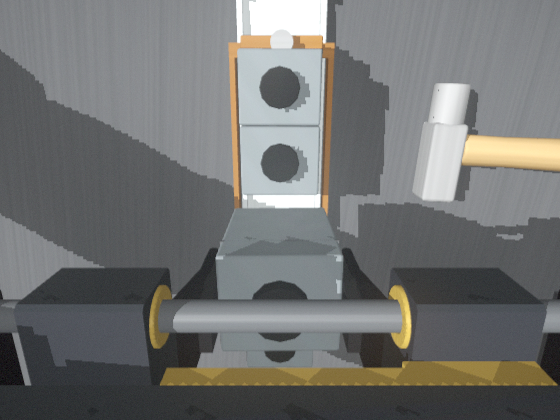

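Wrist view: the held tin is at (280,280) and straight. Tins a and b are at (279,85) and (279,159), pushed left. I'll correct by 1.3 mm and descend in stages.

Request:
servo_tool(rows=[[40,-0.3,6,1.3,0,0,0],[40,0,10,0,0,0,0],[40,0,0,0,0,0,0],[40,0,0,0,0,0,0]])

```text
clock: 15.8
position: [0.5415, -0.0935, 0.1293]
tool_rot: [-0.706, -0.035, 0.035, 0.706]
contact_force: [-0.7, 0.2, -2.8]
gripper_width: 0.0495
```

Request:
servo_tool(rows=[[40,0,5,0,0,0,0],[40,0,4,0,0,0,0],[40,0,4,0,0,0,0],[40,0,0,0,0,0,0]])

```text
clock: 16.2
position: [0.5414, -0.0935, 0.1161]
tool_rot: [-0.706, -0.035, 0.035, 0.706]
contact_force: [-0.6, -0.3, -3.5]
gripper_width: 0.0497
```

Request:
servo_tool(rows=[[40,0,3,0,0,0,0],[40,0,3,0,0,0,0],[40,0,3,0,0,0,0],[40,0,0,0,0,0,0]])

```text
clock: 16.6
position: [0.5415, -0.0935, 0.1073]
tool_rot: [-0.706, -0.035, 0.035, 0.706]
contact_force: [0.5, -0.2, -2.6]
gripper_width: 0.0499
```

Request:
servo_tool(rows=[[40,0,5,0,0,0,0],[40,0,5,0,0,0,0],[40,0,5,0,0,0,0],[40,0,0,0,0,0,0]])

```text
clock: 17.0
position: [0.5412, -0.0935, 0.0919]
tool_rot: [-0.706, -0.034, 0.036, 0.706]
contact_force: [0.3, -0.3, -2.0]
gripper_width: 0.0493
```

It's in the gap with no contact force, so I'll continue down toward TCP z ≈ 0.0523.

Request:
servo_tool(rows=[[40,0,5,0,0,0,0],[40,0,5,0,0,0,0],[40,0,5,0,0,0,0],[40,0,5,0,0,0,0],[40,0,0,0,0,0,0]])

```text
clock: 17.5
position: [0.5413, -0.0935, 0.072]
tool_rot: [-0.706, -0.035, 0.035, 0.706]
contact_force: [-0.4, 0.1, -1.9]
gripper_width: 0.0499
```

Request:
servo_tool(rows=[[40,0,4,0,0,0,0],[40,0,4,0,0,0,0],[40,0,3,0,0,0,0],[40,0,2,0,0,0,0],[40,0,0,0,0,0,0]])

```text
clock: 18.0
position: [0.5417, -0.0935, 0.0596]
tool_rot: [-0.706, -0.035, 0.035, 0.706]
contact_force: [-0.2, -0.5, -2.5]
gripper_width: 0.0494
```

Request:
servo_tool(rows=[[40,0,1,0,0,0,0],[40,0,1,0,0,0,0],[40,0,1,0,0,0,0],[40,0,0,0,0,0,0]])

```text
clock: 18.4
position: [0.5418, -0.0935, 0.0568]
tool_rot: [-0.706, -0.035, 0.035, 0.706]
contact_force: [0.6, -0.5, -2.9]
gripper_width: 0.0497
```

Request:
servo_tool(rows=[[40,0,1,0,0,0,0],[40,0,1,0,0,0,0],[40,0,1,0,0,0,0],[40,0,0,0,0,0,0]])

```text
clock: 18.8
position: [0.5417, -0.0935, 0.0537]
tool_rot: [-0.706, -0.035, 0.035, 0.706]
contact_force: [-0.5, 0.0, -2.6]
gripper_width: 0.0499
```

Request:
servo_tool(rows=[[40,0,1,0,0,0,0],[40,0,0,0,0,0,0],[40,0,0,0,0,0,0]])

```text
clock: 19.1
position: [0.5419, -0.0935, 0.0529]
tool_rot: [-0.706, -0.035, 0.035, 0.706]
contact_force: [0.6, -0.1, -2.8]
gripper_width: 0.0499
```

Request:
servo_tool(rows=[[40,0,0.5,0,0,0,0],[40,0,0,0,0,0,0],[40,0,0,0,0,0,0]])

```text
clock: 19.4
position: [0.5418, -0.0935, 0.0524]
tool_rot: [-0.706, -0.035, 0.035, 0.706]
contact_force: [0.1, 0.2, -2.4]
gripper_width: 0.0496
```

Request:
servo_tool(rows=[[40,0,0.5,0,0,0,0],[40,0,0,0,0,0,0],[40,0,0,0,0,0,0]])

```text
clock: 19.7
position: [0.5419, -0.0936, 0.0523]
tool_rot: [0.706, 0.035, -0.035, -0.706]
contact_force: [-3.8, 0.8, 6.1]
gripper_width: 0.0502
```

Request:
servo_tool(rows=[[40,0,0.5,0,0,0,0],[40,0,0,0,0,0,0],[40,0,0,0,0,0,0]])

```text
clock: 20.0
position: [0.5419, -0.0936, 0.0522]
tool_rot: [0.706, 0.035, -0.035, -0.706]
contact_force: [-5.3, 0.5, 11.8]
gripper_width: 0.0497
```

It's on the floor at TCP z 0.0522, as expected. I'll relieve 1 mm, release, retreat and check.

Request:
servo_tool(rows=[[40,0,-0.8,0,0,0,0],[87,0,0,0,0,0,0],[87,0,0,0,0,0,0],[87,0,0,0,0,0,0],[87,0,0,0,0,0,0]])

```text
clock: 20.5
position: [0.5419, -0.0935, 0.0521]
tool_rot: [-0.706, -0.035, 0.035, 0.706]
contact_force: [0.4, 0.2, 0.2]
gripper_width: 0.074
```

Request:
servo_tool(rows=[[87,0,0,0,0,0,0],[87,0,0,0,0,0,0],[87,0,-30,0,0,0,0],[87,0,-45,0,0,0,0],[87,0,-45,0,0,0,0]])

```text
clock: 21.0
position: [0.5413, -0.0933, 0.1732]
tool_rot: [-0.706, -0.035, 0.036, 0.707]
contact_force: [1.4, -1.2, 0.8]
gripper_width: 0.0869
```

Request:
servo_tool(rows=[[87,0,-45,-15,0,0,0],[87,0,-8,-15,0,0,0],[87,0,0,0,0,0,0],[87,0,0,0,0,0,0]])

```text
clock: 21.4
position: [0.5441, -0.1233, 0.2237]
tool_rot: [-0.706, -0.034, 0.035, 0.707]
contact_force: [-0.5, -0.2, -0.2]
gripper_width: 0.0872
```

```bash
python3 -c "
from w import *
look('w6',[('tall',.078,.092),('tins',.062,.0725)])"
```

```text
21.4 [ 544.1 -123.3  223.7] yaw 5.63 tilt [-0.002  0.001 -1.   ] F [-0.5 -0.2 -0.2] w 87.2 q [ 0.63  0.2  -0.55  1.69  0.11  1.28  0.15]
tall 3112 0.0835 [ 547.8 -138.8] [50.  44.4] 5.62 px [281. 216.] rgb [168. 169. 170.]
tins 3263 0.0679 [532.5  -4.1] [50.1 43.5] 5.54 px [278.  41.] rgb [205. 216. 219.]
tins 2833 0.0679 [537.2 -48.3] [50.1 42.9] 5.65 px [279. 102.] rgb [206. 216. 219.]
tins 2684 0.0679 [543.1 -94.4] [50.2 46.5] 5.61 px [281. 160.] rgb [199. 209. 213.]
tins 1563 0.0681 [ 551.3 -185.9] [49.9 38.6] 4.8 px [279. 261.] rgb [142. 150. 153.]
```

View pics/w6.png

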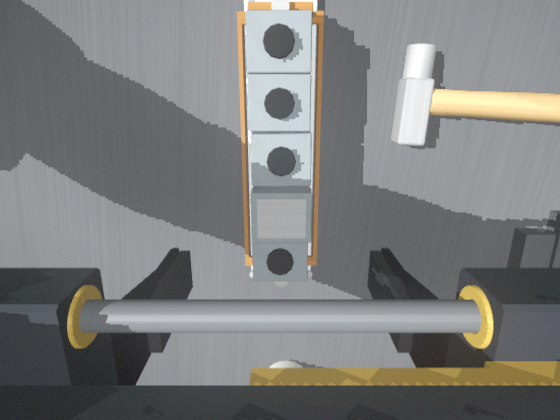

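The five tins stand in one line at (279,41), (279,102), (281,160), (281,216) and (279,261). The loose tin's lid is level with its neighbours at 0.068, about 45 mm from the tall tin. I'm handing in.

```bash
python3 -c "
from plant import bot
print(bot.hand_in())"
```

```text
the job is handed in; nothing more can be done
None
```

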